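# Shut and fasten the potter's damp chest

### The job

Slide the cover of the damp chest fully shut so the clay pots inside do not dry, then turn the fastener's handle clockwise, up over its cam, until it drops into the low notch and stays there. Feel for the notch: do not force the handle against the stop behind it, leave the things standing around the chest where they are, and let go at the end.

Things in the scene. Friction and masses are not known exactly. Their poses are not given: they have to be found in the camera images.
- chest: The damp chest: a fixed wooden box, 300 (x) x 380 (y) x 100 mm high, its wooden deck 100 mm above the table. Origin: centre of its underside; z up. It is turned only about z, up to 0.25 rad. Its right half (-y) has an opening, closed by the sliding cover; its fastener stands near its front (-x) edge.
- cover (a joint): How far the cover is open, in m: 0 = fully shut against a rigid end stop, up to 0.125. The cover is a plywood board, 176 (x) x 200 (y) x 9 mm, lying on the chest's deck; it opens along the chest's +y, shuts along -y, with about 2.5 N of sliding friction.
- cover_pull (a point): Centre of the top face of the cover's pull: an upright dark wooden block, 70 (along the chest's x) x 16 (along y) x 36 mm tall, its top 145 mm and its foot (the cover's upper face) 109 mm above the table. Pinch it across its 16 mm, or push its +y face.
- peg_top (a point): Top of an upright steel stop peg on the cover, 16 mm across, 72 mm tall, its top 181 mm above the table, 83 mm to the -x and 42 mm to the +y side of the pull. While the cover is open the peg blocks the handle's way; once shut, the fastened handle lies behind the peg, on its +y side.
- post: The fastener's fixed upright steel post, 24 mm across, inside the cam collar (about 86 mm across). Origin: on the turning axis of the handle, on the chest's deck (100 mm above the table), at (-105, 0) mm from the chest's origin in the chest's x, y; its axes are parallel to the chest's.
- cam (a point): On the turning axis, 25 mm above the deck, level with the cam's low part. As the handle turns clockwise: level, a ramp 12 mm up (0.75 rad), a level crest (0.2 rad), a notch 21 mm below the crest, an upright stop. The collar is clamped differently each time, not measured: the handle in the notch points from 0.25 rad short of the chest's +x to 0.6 rad past it; play 0.06 rad.
- handle: The steel handle, turning level about the post. Origin: on the turning axis, 100 mm above the table plus the lift; its x axis points along the handle to the knob. It starts along the chest's +y within 0.2 rad; turn it clockwise seen from above, towards the chest's +x. A bar 116 mm long from the axis, 12 wide, 10 thick, its underside 52 mm above its origin.
- knob (a point): Centre of the top face of the knob at the handle's end: a black upright cylinder, 18 mm across and 42 mm tall, 110 mm from the turning axis. This point is 104 mm above the handle's origin (204 mm above the table at the start). It rises and falls with the handle.
- lift (a joint): How far the handle has risen, in m: 0 at the start, 0.012 on the crest, -0.009 in the notch, into which it falls unless held up. A spring holds it on the cam with 10 to 15 N; pushed at the knob it needs 2 N on the level, 5 to 8 N on the ramp, and stays where left. Load between handle and collar must stay under 70 N: about 18 N sideways at the knob against the stop.
- pot: Bystander: a terracotta lidded pot, 72 mm across, 100 mm tall, on the table to the left (+y) of the chest. Origin: centre of its underside.
- vial: Bystander: an amber bottle with a yellow cap, 34 mm across, 85 mm tall, on the table to the right (-y) of the chest. Origin: centre of its underside.
- brush: Bystander: a brush lying on the table to the right (-y) of the chest. Origin: under its middle.

How it is judged (in metres and radians):
On the way, in this order (a step that is already met when the one before it is completed fails the run):
1. the cover is fully shut (within 4 mm) while the handle is still on the level part of its cam (value of joint cover below 0.004 m and value of joint lift below 0.006 m), for 0.2 s.
2. with the cover shut, the handle has been turned up onto the crest (lift over 9 mm) (value of joint cover below 0.006 m and value of joint lift above 0.009 m), for 0.02 s.
At the end, for the whole second after the job is handed in: The cover is shut within 6 mm and the handle lies at rest in the low notch, pointing over the chest (lift below -5.5 mm, full depth is -9 mm) (value of joint cover below 0.006 m and value of joint lift below -0.0055 m and x of knob in the frame of post above 0.07 m and linear speed of handle below 0.01 m/s); the robot touches nothing.
It fails at once if the handle is forced against its cam or stop (over 70 N between handle and collar) (contact force between handle and post above 70 N).
It fails at once if a bystander is moved by over 30 mm (distance of any of pot, vial, brush from where it was at the start of the episode above 0.03 m).
It also fails if it takes over 66 s, if anything falls off the work surface, if the arm or the gripper's body presses on something with over 40 N, if the wrist force passes 120 N, or if a joint passes its speed limit or range.

### The arm

A 6-joint arm with a two-finger parallel gripper is mounted at the origin on the work surface. World frame = base frame: x ahead of the robot, y to its left, z up, the work surface at z = 0. Lengths are in mm, angles in rad, forces in N, time in s.
With the tool pointing down it reaches from about 200 to 875 mm from the base axis. Payload 3.4 kg.
Tool frame: the origin (TCP) lies on the centre line of the jaws, within the pads' length; the fingertips stand 14 mm ahead of it and the grasp point (between the pads) lies 5 mm behind it; z points along the fingers, y is the line along which they close (so a half turn about z gives the same grasp; the last joint's range is limited). The gripper opens to 94 mm and grips with 3 to 60 N. Pads are 16 mm wide; open, the fingers measure 119 mm over their backs; the gripper's body (75 mm by 177 mm) begins 78 mm behind the grasp point.
Start: joints at [-1.37, 0.276, 1.505, -0, 1.361, -0.121], TCP at [181.858, -545.523, 184.093] pointing down, gripper open.
Joint ranges: [-2.89, 2.89], [-0.75, 2.08], [0.22, 2.7], [-1.18, 4.32], [0.11, 2.71], [-2.7, 2.7]. Speed limits (rad/s): [2.57, 2.57, 3.14, 3.14, 3.14, 3.14].

### API

Orientations are given as a unit quaternion [w, x, y, z].
In Python, from plant import manip gives the robot as it stands. The module is installed in compiled form; this text tells all that it offers.
- The arm moves only by the shell command python3 -m handwheel 'ROWS' [FORCE]. ROWS is JSON, a list of rows, each an object of numbers: "grip": the closure, from 0 (fully open) to 1 (shut); "x", "y", "z": the shift along the tool's x, y, z in mm; "rx", "ry", "rz": the turn, a rotation vector about the tool's x, y, z in rad. A call has 1 to 8 rows; each row is the pose to reach, as a shift and turn from the pose commanded when the call began, along the tool's axes at that moment; what a row does not reach only later rows make up. A row lasts 1/12 s, in which the tool goes at most 41.7 mm and 7.16 degrees, less where a joint would pass 70% of its speed; a pose out of reach is approached as far as the arm can. A call with a gripper value outside its range is refused whole. The fingers move at their own pace and stop on an object; FORCE is the grip in N (left out, the last holds). Time passes only in rows, so rows that repeat a pose let the fingers close. It gives the time, the measured TCP pose, the force, the opening and the grip force at its end, in the units of the state.
- manip.sense(): the state, without advancing time (a new reading comes with each control period).
- manip.get_image(name): name is "scene" or "top"; returns (picture, depth): 480x640x3 uint8, red, green, blue; 480x640 float32, mm along the optical axis (not along the pixel's ray), 0 where there is no reading.
- manip.camera_params(name): a dict with "fov_y" (degrees; the focal length in pixels is half the picture's height over the tangent of half this angle, whatever the lens; pixels are square), "cx", "cy" (the principal point, pixels), "k1" (the pictures are not rectified: a ray, as slopes to the right and down, at radius r is drawn at 1 + k1 r^2 times it, then the intrinsics apply), "T" (4x4, takes a point from camera to world coordinates). Camera axes: x right, y down, z forward; pixel columns grow to the right and rows downward; lengths in mm; the calibration is good to about 2 mm. A picture is of the moment at which its call begins. camera_params takes no time and is no camera call.
- manip.finish_job(): hands the job in; it is judged then, once.
The state is a dict: "t": time; "qpos": joint angles; "qvel": joint speeds; "effort": joint torques, N m; "tool_pos": TCP position; "tcp_rot": TCP orientation; "contact_force": force on the tool from outside, world axes, zero at the start; "wrist_torque": the same for the moment, N m; "gripper_width": finger opening in mm; "finger_force": force on a finger pad.
Only numpy, scipy, OpenCV 4.12 (cv2) and the standard library are available. Lean on these libraries where they do the work, as an engineer would, in place of code of your own. Each camera call takes 0.05 s, during which the arm holds its last target. There are 200 camera calls.

## Working session

There is one attempt and no reset: what is moved stays moved. The work goes in short steps, Python scripts to look and compute and a shell command to move; the robot and the scene stay as the last step left them, time stands still between calls to the robot, and variables do not carry over. Pictures are saved under pics/ and viewed, at most 12 in all, crops included, and the job is handed in when it is done.

```bash
mkdir -p pics
cat > h.py <<'E'
import numpy as np, cv2
from plant import manip
def cam(n):
    p=manip.camera_params(n); f=240/np.tan(np.radians(p["fov_y"])/2)
    return p,f,np.array(p["T"])
def ray(n,u,v):
    p,f,T=cam(n); d=np.array([(u-p["cx"])/f,(v-p["cy"])/f]); s=d.copy()
    for _ in range(20): s=d/(1+p["k1"]*(s@s))
    return T[:3,3],T[:3,:3]@np.array([s[0],s[1],1])
def onz(n,u,v,z):
    o,d=ray(n,u,v); return o+d*(z-o[2])/d[2]
def pt(n,u,v,depth):
    o,d=ray(n,u,v); return o+d*depth
def save(n,f):
    im,d=manip.get_image(n); cv2.imwrite(f,im[:,:,::-1]); np.savez(f[:-4],im=im,d=d); return im,d
E
python3 - <<'E'
from h import *
for n in("scene","top"):
    save(n,f"pics/{n}0.png"); p,f,T=cam(n); print(n,f,p["k1"],T.round(2).tolist())
print(manip.sense())
E
```

```text
scene 476.434999474252 -0.09069640468970205 [[0.26, 0.84, -0.47, 976.18], [0.96, -0.22, 0.14, -96.3], [0.01, -0.49, -0.87, 848.88], [0.0, 0.0, 0.0, 1.0]]
top 469.1206325201661 -0.1042458902384272 [[0.01, -1.0, 0.06, 536.53], [-1.0, -0.01, -0.01, 29.11], [0.01, -0.06, -1.0, 1182.03], [0.0, 0.0, 0.0, 1.0]]
{'t': 0.1, 'qpos': array([-1.37000906e+00,  2.76480465e-01,  1.50596175e+00,  3.28249356e-05,
        1.36070241e+00, -1.20971497e-01]), 'qvel': array([ 0.00085197, -0.00146802, -0.00323138,  0.00092079,  0.0009006 ,
       -0.00020947]), 'effort': array([ 2.35052139e-03, -4.05452657e+01, -2.37780154e+01,  7.03817094e-02,
        2.98791309e-02, -5.33229388e-05]), 'tool_pos': array([ 181.75317424, -544.96616694,  183.33836594]), 'tcp_rot': array([-7.76006469e-04,  9.87087053e-01,  1.60182855e-01, -1.49235203e-05]), 'contact_force': array([-0.23538293, -0.0990865 , -1.15288652]), 'wrist_torque': array([-0.03534362,  0.05420918,  0.03250177]), 'finger_force': 0.0, 'gripper_width': 93.83496359685621}
```

View pics/scene0.png

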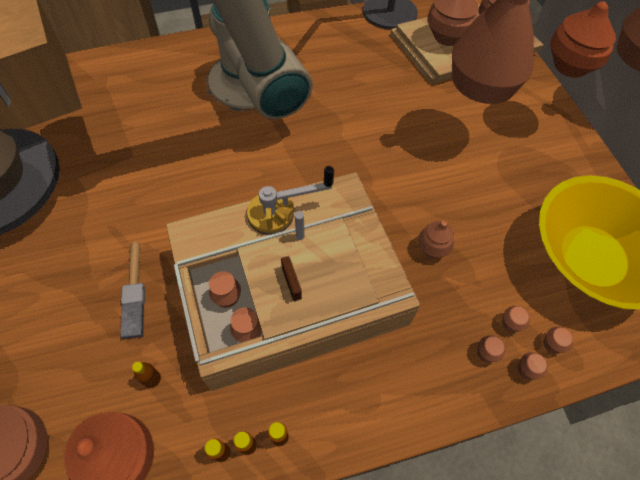

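View pics/top0.png

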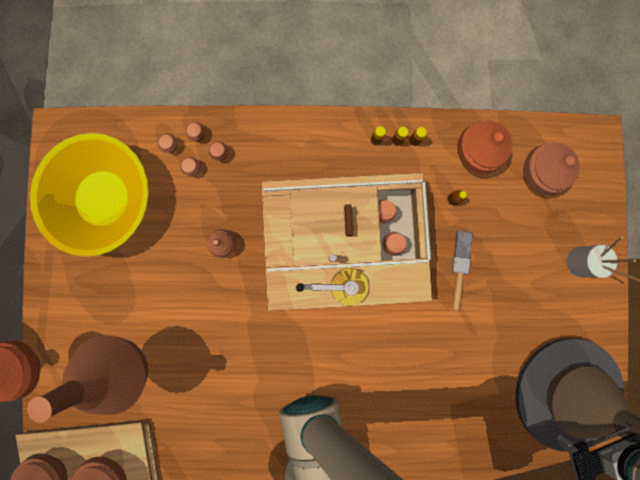

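Scene: pull (291,278), peg (300,215), post (268,193), knob (329,170), brush (133,290), vial (145,375), pot (437,240). Top: pull (349,220), peg (334,258), knob (300,287), post (351,288), deck corners near (263,182), (422,175), (432,299), (268,310).

Run:
```python
from h import *
d=np.load("pics/top0.npz"); im=d["im"].astype(int); D=d["d"]
def mask(c,x0,x1,y0,y1):
    m=np.zeros(c.shape,bool); m[y0:y1,x0:x1]=c[y0:y1,x0:x1]; return m.astype(np.uint8)
dark=im.sum(2)<170
for nm,box,z in(("pull",(335,365,198,242),145),("knob",(290,308,278,297),204)):
    m=mask(dark,*box); ys,xs=np.nonzero(m); c=(xs.mean(),ys.mean())
    print(nm,c,len(xs),cv2.minAreaRect(np.c_[xs,ys].astype(np.float32)),onz("top",*c,z).round(1), np.median(D[m>0]))
for c in[(263,182),(422,175),(432,299),(268,310)]: print("corner",onz("top",*c,100).round(1))
print("peg",onz("top",335,258,181).round(1)); 
P=D[288,351]; print("post",pt("top",351,288,P).round(1))
# white rail edges -> yaw
w=(im.min(2)>150)&(im.max(2)-im.min(2)<50)
for box in((265,420,172,195),(270,430,255,275)):
    m=mask(w,*box); ys,xs=np.nonzero(m)
    a=np.polyfit(xs,ys,1); p=onz("top",box[0]+5,np.polyval(a,box[0]+5),100);q=onz("top",box[1]-5,np.polyval(a,box[1]-5),100)
    e=p-q; print("rail",len(xs),p.round(1),q.round(1),"yaw(y axis)",np.arctan2(-e[0],e[1]))
for nm,u,v in(("pull",291,267),("knob",329,170),("peg",300,213)):
    z=dict(pull=145,knob=204,peg=181)[nm]; print("scene",nm,onz("scene",u,v,z).round(1))
for n,u,v,z in(("pot",221,243,100),("vial",462,195,85),("brush",462,255,10)): print(n,onz("top",u,v,z).round(0))
```

```text
pull (np.float64(348.5432098765432), np.float64(222.03703703703704)) 81 ((348.4066162109375, 220.50584411621094), (29.255416870117188, 6.612098693847656), 86.42366790771484) [634.4 -40.9 145. ] 1042.0763
knob (np.float64(299.8780487804878), np.float64(286.9024390243902)) 41 ((300.0, 287.0), (6.0, 6.0), 90.0) [492.7  63.5 204. ] 973.72076
corner [730.6 156.  100. ]
corner [ 751.5 -216.5  100. ]
corner [ 462.  -238.6  100. ]
corner [434.3 139.8 100. ]
peg [553.7 -10.  181. ]
post [489.8 -45.1 173.4]
rail 296 [715.4 139.3 100. ] [ 737.3 -199.7  100. ] yaw(y axis) 0.06456770622520965
rail 430 [528.8 124.9 100. ] [ 555.4 -222.3  100. ] yaw(y axis) 0.07631010314272922
scene pull [627.1 -36.5 145. ]
scene knob [493.2  65.  204. ]
scene peg [550.9  -1.2 181. ]
pot [587. 251. 100.]
vial [ 708. -316.   85.]
brush [ 567. -338.   10.]
```

Run:
```python
from h import *
a=cv2.imread("pics/top0.png")[165:320,250:480]; b=cv2.imread("pics/scene0.png")[150:310,220:400]
cv2.imwrite("pics/c0.png",np.vstack([cv2.resize(a,(560,300),interpolation=2),cv2.resize(b,(560,300),interpolation=2)]))
```

```text
(no output)
```

View pics/c0.png

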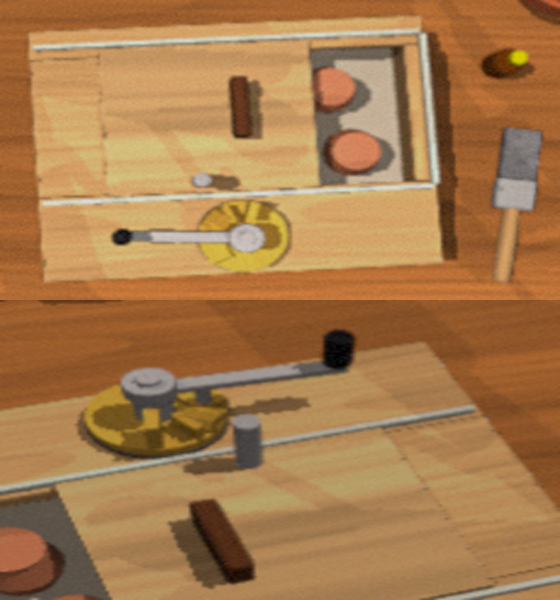

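```bash
cat >> h.py <<'E'
from scipy.spatial.transform import Rotation as Ro
def to(x,y,z,yaw):
    s=manip.sense(); q=s["tcp_rot"]; R=Ro.from_quat([q[1],q[2],q[3],q[0]])
    G=Ro.from_matrix(np.c_[[np.cos(yaw),np.sin(yaw),0],[np.sin(yaw),-np.cos(yaw),0],[0,0,-1]])
    print("t",round(s["t"],2),"pos",s["tool_pos"].round(1),"F",s["contact_force"].round(1),"shift",R.inv().apply(np.array([x,y,z])-s["tool_pos"]).round(1),"rv",(R.inv()*G).as_rotvec().round(3))
E
python3 -m handwheel '[{"grip":1,"z":-40,"x":20,"y":-12},{"grip":1,"z":-60,"x":60,"y":-36},{"grip":1,"z":-60,"x":95,"y":-58},{"grip":1,"z":-60,"x":130,"y":-79},{"grip":1,"z":-60,"x":165,"y":-100},{"grip":1,"z":-60,"x":200,"y":-122},{"grip":1,"z":-60,"x":235,"y":-143},{"grip":1,"z":-60,"x":270,"y":-165}]' 20
python3 -m handwheel '[{"grip":1,"x":35,"y":-21},{"grip":1,"x":70,"y":-43},{"grip":1,"x":105,"y":-64},{"grip":1,"x":140,"y":-85},{"grip":1,"x":175,"y":-107},{"grip":1,"x":210,"y":-128},{"grip":1,"x":245,"y":-150},{"grip":1,"x":270,"y":-165}]'
python3 -c "
from h import *
to(635,-5,230,.07)"
```

```text
t 0.1 pos [ 181.8 -545.   183.3] F [-0.2 -0.1 -1.2] shift [ 600.8 -369.   -46. ] rv [-0.002 -0.     0.252]invalid input
invalid input
```

```bash
python3 -m handwheel '[{"grip":1,"x":20,"y":-12,"z":-40,"rx":0,"ry":0,"rz":0}]' 20; python3 -m handwheel --help | head
```

```text
t: 0.18
tool_pos: [192.7, -527.3, 213.1]
tcp_rot: [-0.007, 0.987, 0.159, -0.001]
contact_force: [-0.9, -0.9, -0.3]
gripper_width: 90.0
finger_force: 0.0invalid input: not JSON, or not a number
```

All keys are required.

```bash
python3 -m handwheel '[{"grip":1,"x":35,"y":-21,"z":-10,"rx":0,"ry":0,"rz":0},{"grip":1,"x":70,"y":-43,"z":-20,"rx":0,"ry":0,"rz":0},{"grip":1,"x":105,"y":-65,"z":-20,"rx":0,"ry":0,"rz":0},{"grip":1,"x":140,"y":-86,"z":-20,"rx":0,"ry":0,"rz":0},{"grip":1,"x":175,"y":-108,"z":-20,"rx":0,"ry":0,"rz":0},{"grip":1,"x":210,"y":-129,"z":-20,"rx":0,"ry":0,"rz":0},{"grip":1,"x":245,"y":-151,"z":-20,"rx":0,"ry":0,"rz":0},{"grip":1,"x":280,"y":-172,"z":-20,"rx":0,"ry":0,"rz":0}]'
python3 -m handwheel '[{"grip":1,"x":35,"y":-21,"z":0,"rx":0,"ry":0,"rz":0},{"grip":1,"x":70,"y":-43,"z":0,"rx":0,"ry":0,"rz":0},{"grip":1,"x":105,"y":-65,"z":0,"rx":0,"ry":0,"rz":0},{"grip":1,"x":140,"y":-86,"z":0,"rx":0,"ry":0,"rz":0},{"grip":1,"x":175,"y":-108,"z":0,"rx":0,"ry":0,"rz":0},{"grip":1,"x":210,"y":-129,"z":0,"rx":0,"ry":0,"rz":0},{"grip":1,"x":245,"y":-151,"z":0,"rx":0,"ry":0,"rz":0},{"grip":1,"x":280,"y":-172,"z":0,"rx":0,"ry":0,"rz":0}]'
python3 -c "
from h import *
to(635,-5,230,.07)"
```

```text
t: 0.85
tool_pos: [407.3, -275.8, 239.9]
tcp_rot: [-0.0, 0.987, 0.16, -0.0]
contact_force: [0.1, 0.6, -0.7]
gripper_width: 37.6
finger_force: 0.0
t: 1.52
tool_pos: [618.6, -24.1, 239.6]
tcp_rot: [-0.0, 0.987, 0.16, -0.0]
contact_force: [0.8, -0.9, -0.2]
gripper_width: 0.7
finger_force: 0.0
t 1.52 pos [618.6 -24.1 239.6] F [ 0.8 -0.9 -0.2] shift [ 21.6 -12.9   9.6] rv [-0.     0.001  0.252]
```

```bash
python3 -m handwheel '[{"grip":1,"x":22,"y":-13,"z":0,"rx":0,"ry":0,"rz":0.12},{"grip":1,"x":22,"y":-13,"z":0,"rx":0,"ry":0,"rz":0.25},{"grip":1,"x":22,"y":-13,"z":20,"rx":0,"ry":0,"rz":0.25},{"grip":1,"x":22,"y":-13,"z":40,"rx":0,"ry":0,"rz":0.25},{"grip":1,"x":22,"y":-13,"z":40,"rx":0,"ry":0,"rz":0.25}]'
python3 -c "
from h import *
to(635,-5,130,.07); save('scene','pics/s1.png')
cv2.imwrite('pics/c1.png',cv2.resize(cv2.imread('pics/s1.png')[100:360,150:450],(600,520)))"
```

```text
t: 1.93
tool_pos: [631.9, -6.1, 195.4]
tcp_rot: [-0.001, 0.999, 0.036, -0.004]
contact_force: [-0.5, -0.5, 0.2]
gripper_width: 0.4
finger_force: 0.0
t 1.93 pos [631.9  -6.1 195.4] F [-0.5 -0.5  0.2] shift [ 3.7 -0.8 65.4] rv [-0.002  0.009  0.002]
```

View pics/c1.png

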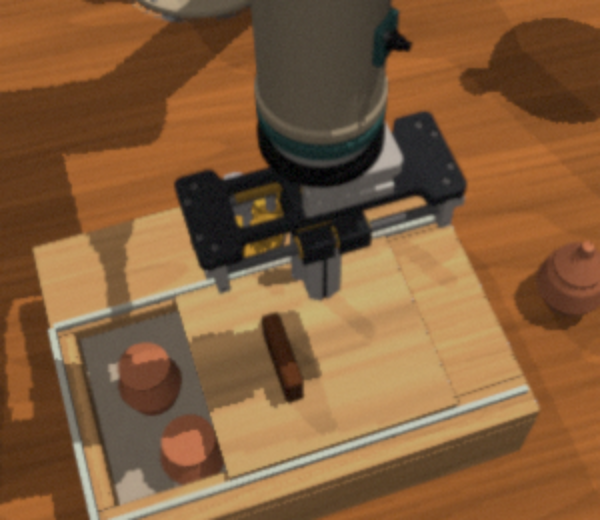

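The closed fingertips (crop 322,290) hang on the +y side of the pull (280,355), clear of it. Descend and push.

```bash
python3 -m handwheel '[{"grip":1,"x":4,"y":0,"z":30,"rx":0,"ry":0,"rz":0},{"grip":1,"x":4,"y":0,"z":55,"rx":0,"ry":0,"rz":0},{"grip":1,"x":4,"y":0,"z":65,"rx":0,"ry":0,"rz":0},{"grip":1,"x":4,"y":0,"z":65,"rx":0,"ry":0,"rz":0}]'
python3 -m handwheel '[{"grip":1,"x":0,"y":6,"z":0,"rx":0,"ry":0,"rz":0},{"grip":1,"x":0,"y":12,"z":0,"rx":0,"ry":0,"rz":0},{"grip":1,"x":0,"y":18,"z":0,"rx":0,"ry":0,"rz":0},{"grip":1,"x":0,"y":24,"z":0,"rx":0,"ry":0,"rz":0},{"grip":1,"x":0,"y":30,"z":0,"rx":0,"ry":0,"rz":0},{"grip":1,"x":0,"y":36,"z":0,"rx":0,"ry":0,"rz":0},{"grip":1,"x":0,"y":42,"z":0,"rx":0,"ry":0,"rz":0},{"grip":1,"x":0,"y":48,"z":0,"rx":0,"ry":0,"rz":0}]'
```

```text
t: 2.32
tool_pos: [637.1, -6.6, 133.1]
tcp_rot: [-0.0, 0.999, 0.036, -0.002]
contact_force: [0.5, -0.7, 0.8]
gripper_width: 0.2
finger_force: 0.0
t: 2.98
tool_pos: [642.2, -55.2, 135.2]
tcp_rot: [0.0, 0.999, 0.036, 0.0]
contact_force: [0.0, 0.1, -0.2]
gripper_width: 0.5
finger_force: 0.0
```

```bash
python3 -m handwheel '[{"grip":1,"x":0,"y":5,"z":0,"rx":0,"ry":0,"rz":0},{"grip":1,"x":0,"y":10,"z":0,"rx":0,"ry":0,"rz":0}]'
python3 -c "
from h import *
to(635,-5,130,.07); save('scene','pics/s2.png')
cv2.imwrite('pics/c2.png',cv2.resize(cv2.imread('pics/s2.png')[100:360,150:450],(600,520)))"
```

```text
t: 3.15
tool_pos: [642.9, -65.0, 135.0]
tcp_rot: [0.0, 0.999, 0.036, -0.0]
contact_force: [0.0, 0.3, -0.6]
gripper_width: 0.5
finger_force: 0.0
t 3.15 pos [642.9 -65.  135. ] F [ 0.   0.3 -0.6] shift [ -3.6 -60.4   5. ] rv [0.    0.    0.002]
```

View pics/c2.png

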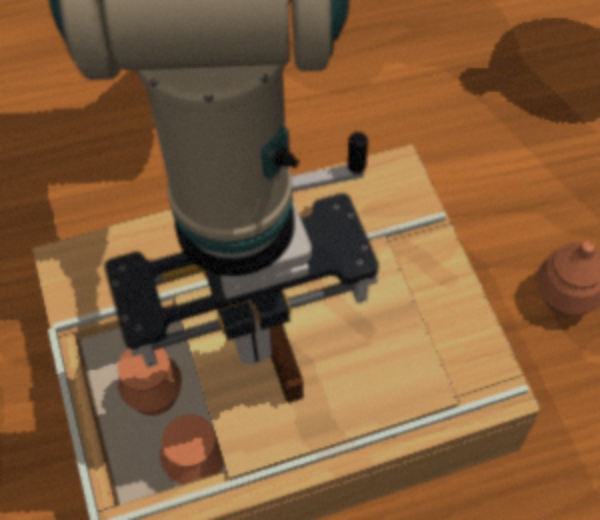

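```bash
python3 -c "
from h import *
for f in('scene0','s2'):
  D=np.load('pics/'+f+'.npz')['d']
  for u,v in((275,278),(270,270),(275,281),(292,290),(291,275),(296,296),(286,262),(285,280),(310,280)): print(f,u,v,pt('scene',u,v,D[v,u]).round(0))
D=np.load('pics/top0.npz')['d']
for u,v in((348,210),(348,220),(348,230),(346,220),(351,220)):print(pt('top',u,v,D[v,u]).round(0))
"
```

```text
scene0 275 278 [623. -65. 110.]
scene0 270 270 [605. -70. 108.]
scene0 275 281 [627. -66. 107.]
scene0 292 290 [667. -45. 143.]
scene0 291 275 [641. -40. 145.]
scene0 296 296 [674. -40. 132.]
scene0 286 262 [616. -42. 146.]
scene0 285 280 [631. -49. 109.]
scene0 310 280 [642.  -8. 109.]
s2 275 278 [653. -68. 173.]
s2 270 270 [653. -73. 205.]
s2 275 281 [653. -68. 162.]
s2 292 290 [668. -45. 145.]
s2 291 275 [641. -40. 145.]
s2 296 296 [674. -40. 132.]
s2 286 262 [676. -51. 262.]
s2 285 280 [976. -96. 849.]
s2 310 280 [642.  -8. 110.]
[661. -40. 145.]
[639. -40. 144.]
[617. -40. 145.]
[639. -35. 141.]
[639. -46. 144.]
```

```bash
python3 -c "
from h import *
D=np.load('pics/s2.npz')['d']
for u in(272,277):
  for v in range(270,300,3): print(u,v,pt('scene',u,v,D[v,u]).round(0))
print(manip.sense())
"
```

```text
272 270 [652. -70. 201.]
272 273 [653. -71. 191.]
272 276 [651. -72. 178.]
272 279 [653. -73. 172.]
272 282 [628. -72. 108.]
272 285 [634. -73. 108.]
272 288 [639. -74. 108.]
272 291 [645. -75. 110.]
272 294 [650. -76. 109.]
272 297 [656. -78. 109.]
277 270 [650. -62. 192.]
277 273 [650. -63. 183.]
277 276 [651. -64. 173.]
277 279 [651. -65. 163.]
277 282 [630. -63. 108.]
277 285 [637. -65. 110.]
277 288 [642. -66. 111.]
277 291 [648. -67. 110.]
277 294 [654. -68. 112.]
277 297 [658. -70. 110.]
{'t': 3.2, 'qpos': array([-2.09245239e-01,  4.10910601e-01,  1.42187350e+00, -9.75501813e-04,
        1.30862623e+00,  1.29072311e+00]), 'qvel': array([ 0.01082523, -0.00134088,  0.0036566 ,  0.00417867, -0.00119709,
        0.01827915]), 'effort': array([ 1.25130404e+00, -4.83765256e+01, -2.31064081e+01,  3.10339238e-01,
        4.88760159e-02, -2.83991976e-02]), 'tool_pos': array([643.00923637, -65.99434041, 134.94306973]), 'tcp_rot': array([ 4.79148519e-04,  9.99368393e-01,  3.55328763e-02, -2.56637923e-05]), 'contact_force': array([-0.09772758, -1.10819866,  0.63523532]), 'wrist_torque': array([-0.0024032 , -0.04432264,  0.01344999]), 'finger_force': 0.0, 'gripper_width': 0.6339801781453328}
```

The fingers passed over the pull: by depth, the fingertip is at z≈160 while TCP reads 135. Check this offset in the earlier picture before trusting z.

```bash
python3 -c "
from h import *
D=np.load('pics/s1.npz')['d']
for v in range(237,255,2): print(v,pt('scene',311,v,D[v,311]).round(0))
D=np.load('pics/s2.npz')['d']
print('body',pt('scene',290,258,D[258,290]).round(0),pt('scene',262,255,D[255,262]).round(0))
"
```

```text
237 [642.  -7. 256.]
239 [643.  -7. 250.]
241 [642.  -6. 243.]
243 [642.  -6. 237.]
245 [641.  -6. 229.]
247 [642.  -7. 226.]
249 [642.  -6. 219.]
251 [587.   8. 109.]
253 [592.   7. 109.]
body [676. -45. 271.] [665. -82. 278.]
```

Consistent offset: tip ≈ reading + 24 mm (not −14). Go back over and descend further.

```bash
python3 -m handwheel '[{"grip":1,"x":0,"y":-30,"z":0,"rx":0,"ry":0,"rz":0},{"grip":1,"x":-2,"y":-62,"z":0,"rx":0,"ry":0,"rz":0},{"grip":1,"x":-2,"y":-62,"z":0,"rx":0,"ry":0,"rz":0},{"grip":1,"x":-2,"y":-62,"z":12,"rx":0,"ry":0,"rz":0},{"grip":1,"x":-2,"y":-62,"z":24,"rx":0,"ry":0,"rz":0},{"grip":1,"x":-2,"y":-62,"z":36,"rx":0,"ry":0,"rz":0},{"grip":1,"x":-2,"y":-62,"z":36,"rx":0,"ry":0,"rz":0}]'
python3 -m handwheel '[{"grip":1,"x":0,"y":5,"z":0,"rx":0,"ry":0,"rz":0},{"grip":1,"x":0,"y":10,"z":0,"rx":0,"ry":0,"rz":0},{"grip":1,"x":0,"y":15,"z":0,"rx":0,"ry":0,"rz":0},{"grip":1,"x":0,"y":20,"z":0,"rx":0,"ry":0,"rz":0},{"grip":1,"x":0,"y":24,"z":0,"rx":0,"ry":0,"rz":0},{"grip":1,"x":0,"y":28,"z":0,"rx":0,"ry":0,"rz":0},{"grip":1,"x":0,"y":32,"z":0,"rx":0,"ry":0,"rz":0}]'
```

```text
t: 3.78
tool_pos: [634.6, -2.6, 96.6]
tcp_rot: [-0.0, 0.999, 0.036, -0.002]
contact_force: [0.4, 0.3, -0.7]
gripper_width: 0.5
finger_force: 0.0
t: 4.37
tool_pos: [639.3, -34.6, 99.7]
tcp_rot: [-0.0, 0.999, 0.036, 0.001]
contact_force: [0.6, 2.5, 2.5]
gripper_width: 0.5
finger_force: 1.5
```

Contact with 2.5 N: the cover is sliding.

```bash
python3 -m handwheel '[{"grip":1,"x":0,"y":5,"z":0,"rx":0,"ry":0,"rz":0},{"grip":1,"x":0,"y":10,"z":0,"rx":0,"ry":0,"rz":0},{"grip":1,"x":0,"y":15,"z":0,"rx":0,"ry":0,"rz":0},{"grip":1,"x":0,"y":20,"z":0,"rx":0,"ry":0,"rz":0},{"grip":1,"x":0,"y":25,"z":0,"rx":0,"ry":0,"rz":0},{"grip":1,"x":0,"y":30,"z":0,"rx":0,"ry":0,"rz":0},{"grip":1,"x":0,"y":35,"z":0,"rx":0,"ry":0,"rz":0},{"grip":1,"x":0,"y":40,"z":0,"rx":0,"ry":0,"rz":0}]'
python3 -m handwheel '[{"grip":1,"x":0,"y":4,"z":0,"rx":0,"ry":0,"rz":0},{"grip":1,"x":0,"y":8,"z":0,"rx":0,"ry":0,"rz":0},{"grip":1,"x":0,"y":12,"z":0,"rx":0,"ry":0,"rz":0},{"grip":1,"x":0,"y":16,"z":0,"rx":0,"ry":0,"rz":0},{"grip":1,"x":0,"y":20,"z":0,"rx":0,"ry":0,"rz":0}]'
python3 -c "
from h import *
to(635,-5,130,.07); save('scene','pics/s3.png')
cv2.imwrite('pics/c3.png',cv2.resize(cv2.imread('pics/s3.png')[100:360,150:450],(600,520)))"
```

```text
t: 5.03
tool_pos: [641.6, -75.0, 99.0]
tcp_rot: [0.0, 0.999, 0.036, -0.0]
contact_force: [-0.2, 3.1, 2.9]
gripper_width: 0.5
finger_force: 1.5
t: 5.45
tool_pos: [642.9, -94.8, 99.0]
tcp_rot: [0.0, 0.999, 0.036, -0.0]
contact_force: [-0.7, 2.8, 1.4]
gripper_width: 0.3
finger_force: 1.4
t 5.45 pos [642.9 -94.8  99. ] F [-0.7  2.8  1.4] shift [ -1.4 -90.1 -31. ] rv [0.    0.    0.002]
```

View pics/c3.png

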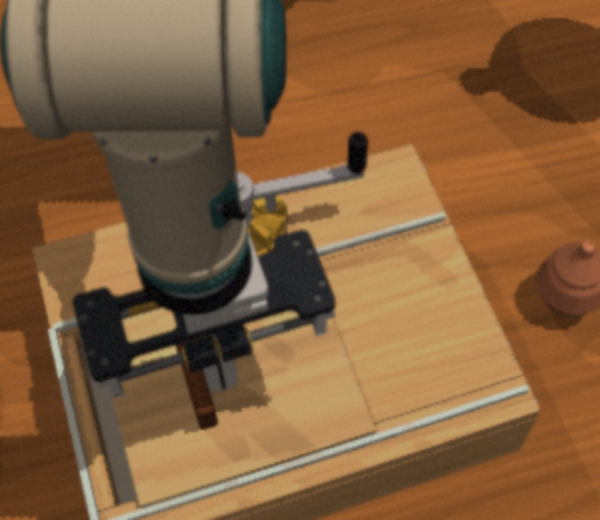

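The pull (crop 200,390) is being pushed; only a thin gap (115,450) remains before the stop.

```bash
python3 -m handwheel '[{"grip":1,"x":0,"y":3,"z":0,"rx":0,"ry":0,"rz":0},{"grip":1,"x":0,"y":6,"z":0,"rx":0,"ry":0,"rz":0},{"grip":1,"x":0,"y":9,"z":0,"rx":0,"ry":0,"rz":0},{"grip":1,"x":0,"y":12,"z":0,"rx":0,"ry":0,"rz":0}]'
for i in 1; do python3 -m handwheel '[{"grip":1,"x":0,"y":2,"z":0,"rx":0,"ry":0,"rz":0},{"grip":1,"x":0,"y":4,"z":0,"rx":0,"ry":0,"rz":0},{"grip":1,"x":0,"y":5,"z":0,"rx":0,"ry":0,"rz":0},{"grip":1,"x":0,"y":6,"z":0,"rx":0,"ry":0,"rz":0}]'; done
```

```text
t: 5.83
tool_pos: [643.7, -106.6, 98.9]
tcp_rot: [-0.0, 0.999, 0.036, -0.0]
contact_force: [-0.7, 3.6, 0.9]
gripper_width: 0.5
finger_force: 1.4
t: 6.17
tool_pos: [644.1, -112.6, 98.9]
tcp_rot: [0.0, 0.999, 0.036, -0.0]
contact_force: [-0.7, 1.7, 1.2]
gripper_width: 0.7
finger_force: 1.3
```

```bash
python3 -m handwheel '[{"grip":1,"x":0,"y":2,"z":0,"rx":0,"ry":0,"rz":0},{"grip":1,"x":0,"y":4,"z":0,"rx":0,"ry":0,"rz":0},{"grip":1,"x":0,"y":5,"z":0,"rx":0,"ry":0,"rz":0},{"grip":1,"x":0,"y":6,"z":0,"rx":0,"ry":0,"rz":0}]'
python3 -m handwheel '[{"grip":1,"x":0,"y":1.5,"z":0,"rx":0,"ry":0,"rz":0},{"grip":1,"x":0,"y":3,"z":0,"rx":0,"ry":0,"rz":0},{"grip":1,"x":0,"y":4,"z":0,"rx":0,"ry":0,"rz":0}]'
```

```text
t: 6.5
tool_pos: [644.5, -118.6, 98.9]
tcp_rot: [0.0, 0.999, 0.036, -0.0]
contact_force: [-1.0, 1.7, 1.6]
gripper_width: 0.6
finger_force: 1.3
t: 6.75
tool_pos: [644.7, -122.6, 98.9]
tcp_rot: [0.0, 0.999, 0.036, -0.0]
contact_force: [-1.3, 2.0, 1.4]
gripper_width: 0.4
finger_force: 1.3
```

```bash
python3 -m handwheel '[{"grip":1,"x":0,"y":1.5,"z":0,"rx":0,"ry":0,"rz":0},{"grip":1,"x":0,"y":3,"z":0,"rx":0,"ry":0,"rz":0},{"grip":1,"x":0,"y":4,"z":0,"rx":0,"ry":0,"rz":0}]'
python3 -m handwheel '[{"grip":1,"x":0,"y":1.5,"z":0,"rx":0,"ry":0,"rz":0},{"grip":1,"x":0,"y":3,"z":0,"rx":0,"ry":0,"rz":0},{"grip":1,"x":0,"y":4,"z":0,"rx":0,"ry":0,"rz":0}]'
```

```text
t: 7.0
tool_pos: [644.9, -124.5, 99.0]
tcp_rot: [-0.002, 0.999, 0.036, -0.0]
contact_force: [-2.3, 7.5, 2.0]
gripper_width: 0.3
finger_force: 4.1
t: 7.25
tool_pos: [644.8, -124.3, 99.0]
tcp_rot: [-0.005, 0.999, 0.035, -0.001]
contact_force: [-3.0, 15.9, 5.1]
gripper_width: -0.0
finger_force: 7.9
```

Stop felt (16 N). Back off, rise, and go to the far (-x) side of the knob, turning the tool so its x is radial.

```bash
python3 -m handwheel '[{"grip":1,"x":0,"y":-15,"z":0,"rx":0,"ry":0,"rz":0},{"grip":1,"x":0,"y":-20,"z":-25,"rx":0,"ry":0,"rz":-0.12},{"grip":1,"x":0,"y":-20,"z":-60,"rx":0,"ry":0,"rz":-0.24},{"grip":1,"x":0,"y":-20,"z":-95,"rx":0,"ry":0,"rz":-0.36},{"grip":1,"x":0,"y":-20,"z":-120,"rx":0,"ry":0,"rz":-0.48},{"grip":1,"x":0,"y":-20,"z":-120,"rx":0,"ry":0,"rz":-0.60},{"grip":1,"x":0,"y":-20,"z":-120,"rx":0,"ry":0,"rz":-0.72},{"grip":1,"x":0,"y":-20,"z":-120,"rx":0,"ry":0,"rz":-0.72}]'
python3 -c "
from h import *
to(450,64,225,1.544)"
```

```text
t: 7.92
tool_pos: [645.3, -111.6, 220.1]
tcp_rot: [0.002, 0.922, 0.386, 0.001]
contact_force: [-0.5, -1.0, -0.6]
gripper_width: 0.6
finger_force: 0.0
t 7.92 pos [ 645.3 -111.6  220.1] F [-0.5 -1.  -0.6] shift [ -11.8 -262.4   -6.1] rv [ 0.004  0.002 -0.75 ]
```

```bash
python3 -m handwheel '[{"grip":1,"x":-1,"y":-35,"z":-6,"rx":0,"ry":0,"rz":-0.12},{"grip":1,"x":-3,"y":-70,"z":-6,"rx":0,"ry":0,"rz":-0.24},{"grip":1,"x":-5,"y":-105,"z":-6,"rx":0,"ry":0,"rz":-0.36},{"grip":1,"x":-7,"y":-140,"z":-6,"rx":0,"ry":0,"rz":-0.48},{"grip":1,"x":-9,"y":-175,"z":-6,"rx":0,"ry":0,"rz":-0.60},{"grip":1,"x":-11,"y":-210,"z":-6,"rx":0,"ry":0,"rz":-0.72},{"grip":1,"x":-12,"y":-240,"z":-6,"rx":0,"ry":0,"rz":-0.75},{"grip":1,"x":-12,"y":-262,"z":-6,"rx":0,"ry":0,"rz":-0.75}]'
python3 -m handwheel '[{"grip":1,"x":0,"y":0,"z":0,"rx":0,"ry":0,"rz":0}]'
python3 -c "
from h import *
to(450,64,148,1.544); save('scene','pics/s4.png');im,D=save('top','pics/t4.png')
cv2.imwrite('pics/c4.png',np.vstack([cv2.resize(cv2.imread('pics/s4.png')[100:320,170:450],(560,300)),cv2.resize(cv2.imread('pics/t4.png')[165:320,250:480],(560,300))]))
im=im.astype(int);m=(im.sum(2)<170); m[:,:335]=0;m[:,470:]=0;m[:195]=0;m[245:]=0;ys,xs=np.nonzero(m);print(len(xs),xs.mean(),ys.mean(),onz('top',xs.mean(),ys.mean(),145))
"
```

```text
t: 8.58
tool_pos: [447.4, 65.9, 224.9]
tcp_rot: [0.001, 0.718, 0.696, -0.0]
contact_force: [-0.3, -0.1, -0.1]
gripper_width: 1.0
finger_force: 0.0
t: 8.67
tool_pos: [446.3, 67.0, 225.2]
tcp_rot: [-0.0, 0.717, 0.697, -0.0]
contact_force: [0.1, 0.3, 1.2]
gripper_width: 0.5
finger_force: 0.0
t 8.67 pos [446.3  67.  225.2] F [0.1 0.3 1.2] shift [-2.9  3.8 77.2] rv [-0.    -0.    -0.002]
197 431.98984771573606 207.46192893401016 [ 669.24541502 -228.28986401  145.        ]
```

View pics/c4.png

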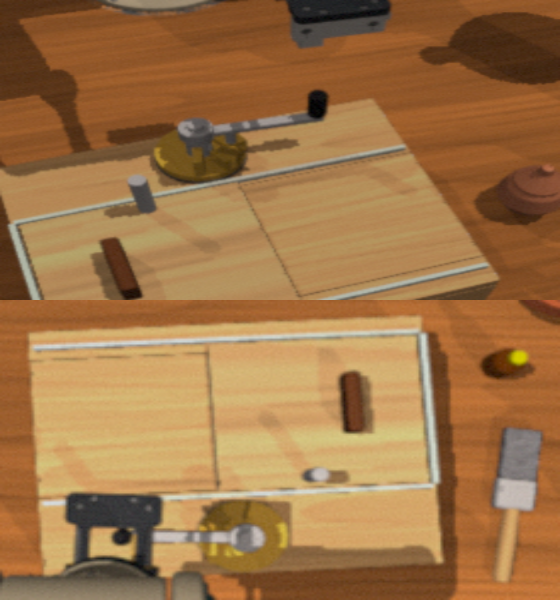

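Cover is shut, peg at top crop (318,475), handle free. Body is beside the knob; now descend on its -x side and approach.

```bash
python3 -m handwheel '[{"grip":1,"x":-3,"y":0,"z":30,"rx":0,"ry":0,"rz":0},{"grip":1,"x":-3,"y":0,"z":60,"rx":0,"ry":0,"rz":0},{"grip":1,"x":-3,"y":0,"z":77,"rx":0,"ry":0,"rz":0},{"grip":1,"x":-3,"y":8,"z":77,"rx":0,"ry":0,"rz":0},{"grip":1,"x":-3,"y":14,"z":77,"rx":0,"ry":0,"rz":0},{"grip":1,"x":-3,"y":17,"z":77,"rx":0,"ry":0,"rz":0}]'
python3 -c "
from h import *
im,D=save('scene','pics/s5.png'); to(470,64,148,1.544)
cv2.imwrite('pics/c5.png',cv2.resize(cv2.imread('pics/s5.png')[100:260,240:440],(600,480)))"
```

```text
t: 9.27
tool_pos: [469.0, 60.8, 148.8]
tcp_rot: [0.001, 0.718, 0.696, 0.0]
contact_force: [-1.1, 0.4, -0.8]
gripper_width: 0.3
finger_force: 0.7
t 9.32 pos [469.2  60.9 149. ] F [ 0.6 -0.   0.6] shift [3.1 0.7 1. ] rv [ 0.003  0.    -0.003]
```

View pics/c5.png

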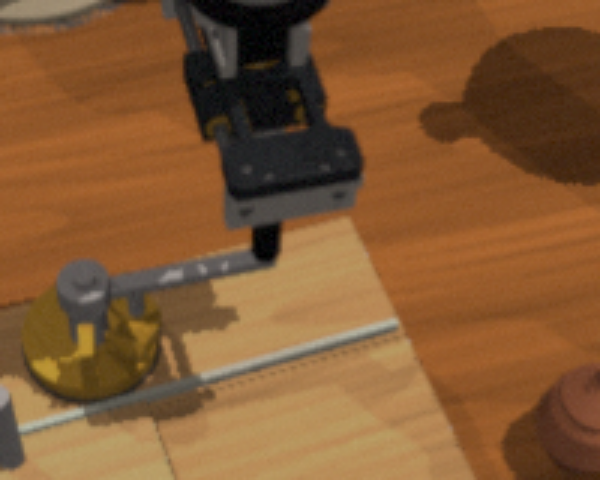

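Finger just touches the knob (crop 265,240). Push along the arc with the tool turning with the handle.

```bash
python3 -m handwheel '[{"grip":1,"x":0.6,"y":3.3,"z":0,"rx":0,"ry":0,"rz":0.03},{"grip":1,"x":1.2,"y":6.6,"z":0,"rx":0,"ry":0,"rz":0.06},{"grip":1,"x":1.6,"y":10,"z":0,"rx":0,"ry":0,"rz":0.09},{"grip":1,"x":2,"y":13.3,"z":0,"rx":0,"ry":0,"rz":0.12},{"grip":1,"x":2.2,"y":16.7,"z":0,"rx":0,"ry":0,"rz":0.15},{"grip":1,"x":2.3,"y":20.1,"z":0,"rx":0,"ry":0,"rz":0.18},{"grip":1,"x":2.4,"y":23.4,"z":0,"rx":0,"ry":0,"rz":0.21},{"grip":1,"x":2.3,"y":26.8,"z":0,"rx":0,"ry":0,"rz":0.24}]'
cat >> h.py <<'E'
def st(off=23.5):
    s=manip.sense(); q=s["tcp_rot"]; R=Ro.from_quat([q[1],q[2],q[3],q[0]]).as_matrix()
    p=s["tool_pos"]; yaw=np.arctan2(R[1,0],R[0,0]); k=p[:2]+off*R[:2,1]-np.array([489.8,-45.1])
    phi=np.arctan2(k[1],k[0]); f=s["contact_force"]
    print("t",round(s["t"],2),"yaw",round(yaw,3),"phi",round(phi,3),"chest",round(phi-.07,3),"r",np.hypot(*k).round(1),"z",p[2].round(1),"Ftan",-(f@R[:,1]).round(1),"Frad",(f@R[:,0]).round(1),"Fz",f[2].round(1),"finger",round(s["finger_force"],1))
E
python3 -c "from h import *; st()"
```

```text
t: 9.98
tool_pos: [491.0, 63.6, 149.3]
tcp_rot: [-0.002, 0.796, 0.605, -0.001]
contact_force: [-9.0, 2.2, 6.6]
gripper_width: 0.6
finger_force: 4.7
t 9.98 yaw 1.3 phi 1.342 chest 1.272 r 105.2 z 149.3 Ftan 9.3 Frad -0.2 Fz 6.6 finger 4.7
```

```bash
python3 -m handwheel '[{"grip":1,"x":1.6,"y":3.3,"z":0,"rx":0,"ry":0,"rz":0.03},{"grip":1,"x":3.2,"y":6.6,"z":0,"rx":0,"ry":0,"rz":0.06},{"grip":1,"x":4.6,"y":10,"z":0,"rx":0,"ry":0,"rz":0.09},{"grip":1,"x":5,"y":13.3,"z":0,"rx":0,"ry":0,"rz":0.12},{"grip":1,"x":5.2,"y":16.7,"z":0,"rx":0,"ry":0,"rz":0.15},{"grip":1,"x":5.3,"y":20.1,"z":0,"rx":0,"ry":0,"rz":0.18}]'
python3 -c "from h import *; st()"
python3 -m handwheel '[{"grip":1,"x":0.6,"y":3.3,"z":0,"rx":0,"ry":0,"rz":0.03},{"grip":1,"x":1.2,"y":6.6,"z":0,"rx":0,"ry":0,"rz":0.06},{"grip":1,"x":1.6,"y":10,"z":0,"rx":0,"ry":0,"rz":0.09},{"grip":1,"x":2,"y":13.3,"z":0,"rx":0,"ry":0,"rz":0.12},{"grip":1,"x":2.2,"y":16.7,"z":0,"rx":0,"ry":0,"rz":0.15},{"grip":1,"x":2.3,"y":20.1,"z":0,"rx":0,"ry":0,"rz":0.18}]'
python3 -c "from h import *; st()"
```

```text
t: 10.48
tool_pos: [512.3, 63.5, 149.6]
tcp_rot: [-0.001, 0.847, 0.531, -0.001]
contact_force: [-6.6, 2.2, 5.0]
gripper_width: 0.2
finger_force: 3.3
t 10.48 yaw 1.12 phi 1.153 chest 1.083 r 107.6 z 149.6 Ftan 6.9 Frad -0.9 Fz 5.0 finger 3.3
t: 10.98
tool_pos: [532.1, 57.8, 150.0]
tcp_rot: [-0.002, 0.892, 0.453, 0.0]
contact_force: [-5.5, 4.5, 6.1]
gripper_width: 0.4
finger_force: 3.6
t 10.98 yaw 0.94 phi 0.968 chest 0.898 r 108.1 z 150.0 Ftan 7.1 Frad 0.4 Fz 6.1 finger 3.6
```

```bash
python3 -m handwheel '[{"grip":1,"x":1,"y":3.3,"z":0,"rx":0,"ry":0,"rz":0.03},{"grip":1,"x":2,"y":6.6,"z":0,"rx":0,"ry":0,"rz":0.06},{"grip":1,"x":2.6,"y":10,"z":0,"rx":0,"ry":0,"rz":0.09},{"grip":1,"x":3,"y":13.3,"z":0,"rx":0,"ry":0,"rz":0.12}]'
python3 -c "from h import *; st()"
python3 -m handwheel '[{"grip":1,"x":0.6,"y":3.3,"z":0,"rx":0,"ry":0,"rz":0.03},{"grip":1,"x":1.2,"y":6.6,"z":0,"rx":0,"ry":0,"rz":0.06},{"grip":1,"x":1.6,"y":10,"z":0,"rx":0,"ry":0,"rz":0.09}]'
python3 -c "
from h import *; st()
im,D=save('scene','pics/s6.png')
cv2.imwrite('pics/c6.png',cv2.resize(im[100:260,220:420,::-1],(600,480)))"
```

```text
t: 11.32
tool_pos: [544.7, 52.4, 149.9]
tcp_rot: [-0.002, 0.917, 0.399, -0.0]
contact_force: [-5.9, 3.8, 5.1]
gripper_width: 0.5
finger_force: 3.5
t 11.32 yaw 0.82 phi 0.847 chest 0.777 r 108.8 z 149.9 Ftan 6.9 Frad -1.2 Fz 5.1 finger 3.5
t: 11.57
tool_pos: [553.4, 47.3, 150.1]
tcp_rot: [-0.002, 0.934, 0.357, 0.0]
contact_force: [-4.8, 4.4, 4.5]
gripper_width: 0.7
finger_force: 3.3
t 11.57 yaw 0.73 phi 0.757 chest 0.687 r 109.0 z 150.1 Ftan 6.5 Frad -0.6 Fz 4.5 finger 3.3
```

View pics/c6.png

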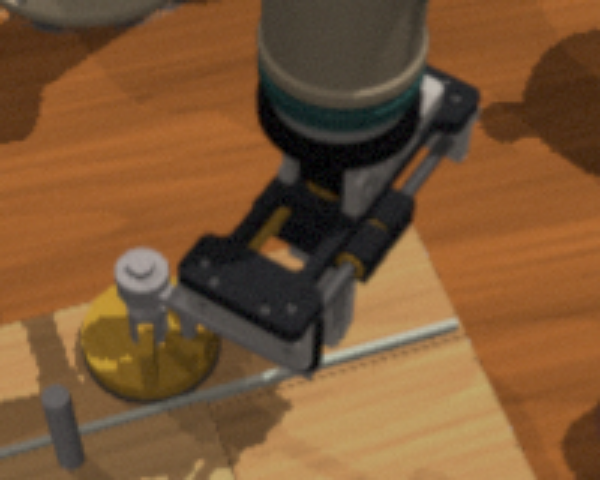

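The handle turns ahead of the finger; the hub (crop 142,270) is visible, so its depth gives the lift. Fast check plus next small steps.

```bash
cat >> h.py <<'E'
def hub(f=None):
    D=np.load(f)["d"] if f else manip.get_image("scene")[1]
    z=[]
    for v in range(178,206):
        for u in range(256,282):
            p=pt("scene",u,v,D[v,u])
            if D[v,u]>0 and np.hypot(p[0]-489.8,p[1]+45.1)<17 and p[2]>150: z.append(p[2])
    print("hub z pct",np.percentile(z,[30,50,70,90]).round(1),len(z))
E
python3 -c "
from h import *
hub('pics/scene0.npz');hub('pics/s4.npz');hub('pics/s6.npz')"
python3 -m handwheel '[{"grip":1,"x":0.6,"y":3.3,"z":0,"rx":0,"ry":0,"rz":0.03},{"grip":1,"x":1.2,"y":6.6,"z":0,"rx":0,"ry":0,"rz":0.06}]'
python3 -c "from h import *; st();hub()"
```

```text
hub z pct [167.4 170.  171.1 174.9] 312
hub z pct [167.8 170.  171.1 174.8] 306
hub z pct [178.6 180.6 181.9 185.3] 312
t: 11.78
tool_pos: [559.4, 42.8, 150.1]
tcp_rot: [-0.001, 0.944, 0.329, 0.001]
contact_force: [-2.6, 3.0, 2.7]
gripper_width: 0.5
finger_force: 1.9
t 11.78 yaw 0.67 phi 0.69 chest 0.62 r 109.2 z 150.1 Ftan 4.0 Frad -0.1 Fz 2.7 finger 1.9
hub z pct [179.4 180.9 182.3 186.3] 294
```

Lift ≈ 11 mm, force dropping: on the crest. Small steps with the hub watched.

```bash
python3 -m handwheel '[{"grip":1,"x":0.6,"y":3.3,"z":0,"rx":0,"ry":0,"rz":0.03},{"grip":1,"x":1,"y":5.5,"z":0,"rx":0,"ry":0,"rz":0.05}]' >/dev/null
python3 -c "from h import *; st();hub()"
python3 -m handwheel '[{"grip":1,"x":0.4,"y":2.2,"z":0,"rx":0,"ry":0,"rz":0.02},{"grip":1,"x":0.8,"y":4.4,"z":0,"rx":0,"ry":0,"rz":0.04}]' >/dev/null
python3 -c "from h import *; st();hub()"
```

```text
t 12.0 yaw 0.621 phi 0.634 chest 0.564 r 109.2 z 149.7 Ftan 5.6 Frad -0.6 Fz 5.0 finger 2.8
hub z pct [179.8 181.7 182.8 186.6] 254
t 12.22 yaw 0.58 phi 0.587 chest 0.517 r 108.8 z 148.8 Ftan 4.3 Frad 1.4 Fz 3.7 finger 2.3
hub z pct [180.9 182.2 183.6 188. ] 206
```

```bash
python3 -m handwheel '[{"grip":1,"x":0.4,"y":2.2,"z":0,"rx":0,"ry":0,"rz":0.02},{"grip":1,"x":0.8,"y":4.4,"z":0,"rx":0,"ry":0,"rz":0.04}]' >/dev/null
python3 -c "from h import *; st();hub()"
python3 -m handwheel '[{"grip":1,"x":0.4,"y":2.2,"z":0,"rx":0,"ry":0,"rz":0.02}]' >/dev/null
python3 -c "from h import *; st();hub()"
```

```text
t 12.43 yaw 0.54 phi 0.544 chest 0.474 r 107.8 z 148.1 Ftan 1.9 Frad 0.6 Fz 0.5 finger 0.9
hub z pct [181.4 182.4 183.7 187.4] 150
t 12.57 yaw 0.521 phi 0.526 chest 0.456 r 107.6 z 147.9 Ftan 1.7 Frad -0.1 Fz 1.6 finger 1.0
hub z pct [181.5 182.7 184.2 187.7] 127
```

```bash
python3 -m handwheel '[{"grip":1,"x":1,"y":2.2,"z":0,"rx":0,"ry":0,"rz":0.02}]' >/dev/null
python3 -c "from h import *; st();hub()"
python3 -m handwheel '[{"grip":1,"x":1,"y":2.2,"z":0,"rx":0,"ry":0,"rz":0.02}]' >/dev/null
python3 -c "from h import *; st();hub()"
python3 -m handwheel '[{"grip":1,"x":1,"y":2.2,"z":0,"rx":0,"ry":0,"rz":0.02}]' >/dev/null
python3 -c "from h import *; st();hub()"
```

```text
t 12.7 yaw 0.501 phi 0.507 chest 0.437 r 107.6 z 147.8 Ftan 2.4 Frad -0.0 Fz 0.1 finger 1.0
hub z pct [181.7 182.5 183.9 187.8] 108
t 12.83 yaw 0.481 phi 0.489 chest 0.419 r 107.8 z 147.7 Ftan 1.6 Frad -3.0 Fz 0.9 finger 1.3
hub z pct [181.9 182.7 184.2 188. ] 90
t 12.97 yaw 0.461 phi 0.47 chest 0.4 r 108.5 z 147.7 Ftan 3.0 Frad -2.0 Fz 0.2 finger 1.5
hub z pct [182.1 183.1 184.8 187.8] 82
```

```bash
for i in 1; do python3 -m handwheel '[{"grip":1,"x":0.4,"y":2.2,"z":0,"rx":0,"ry":0,"rz":0.02}]' >/dev/null
python3 -c "from h import *; st();hub()"; done
python3 -m handwheel '[{"grip":1,"x":0.4,"y":2.2,"z":0,"rx":0,"ry":0,"rz":0.02}]' >/dev/null
python3 -c "from h import *; st();hub()"
```

```text
t 13.1 yaw 0.441 phi 0.448 chest 0.378 r 109.2 z 147.8 Ftan 3.3 Frad 0.2 Fz -1.1 finger 1.7
hub z pct [181.9 182.6 184.  188.1] 74
t 13.23 yaw 0.421 phi 0.426 chest 0.356 r 109.4 z 148.0 Ftan 4.1 Frad -0.4 Fz -0.3 finger 1.6
hub z pct [181.8 182.8 183.8 187.5] 67
```

```bash
python3 -m handwheel '[{"grip":1,"x":0.4,"y":1.7,"z":0,"rx":0,"ry":0,"rz":0.015}]' >/dev/null
python3 -c "from h import *; st();hub()"
python3 -m handwheel '[{"grip":1,"x":0.4,"y":1.7,"z":0,"rx":0,"ry":0,"rz":0.015}]' >/dev/null
python3 -c "from h import *; st();hub()"
```

```text
t 13.37 yaw 0.406 phi 0.407 chest 0.337 r 109.5 z 148.1 Ftan 2.3 Frad 0.9 Fz -1.5 finger 1.0
hub z pct [181.9 182.3 183.2 187. ] 64
t 13.5 yaw 0.391 phi 0.396 chest 0.326 r 109.4 z 148.1 Ftan 0.5 Frad 0.4 Fz -0.1 finger 0.7
hub z pct [181.7 182.1 182.6 186.3] 62
```

```bash
python3 -m handwheel '[{"grip":1,"x":0.4,"y":1.7,"z":0,"rx":0,"ry":0,"rz":0.015}]' >/dev/null
python3 -c "from h import *; st();hub()"
python3 -m handwheel '[{"grip":1,"x":0.4,"y":1.7,"z":0,"rx":0,"ry":0,"rz":0.015}]' >/dev/null
python3 -c "from h import *; st();hub()"
```

```text
t 13.63 yaw 0.376 phi 0.379 chest 0.309 r 109.4 z 148.1 Ftan 1.0 Frad -0.6 Fz -0.6 finger 0.5
hub z pct [181.7 182.3 183.  186.3] 64
t 13.77 yaw 0.361 phi 0.361 chest 0.291 r 109.5 z 148.2 Ftan 1.3 Frad -0.4 Fz -1.0 finger 0.8
hub z pct [181.4 182.1 183.2 186.9] 61
```

```bash
python3 -m handwheel '[{"grip":1,"x":0.4,"y":1.7,"z":0,"rx":0,"ry":0,"rz":0.015}]' >/dev/null
python3 -c "from h import *; st();hub()"
python3 -m handwheel '[{"grip":1,"x":0.4,"y":1.7,"z":0,"rx":0,"ry":0,"rz":0.015}]' >/dev/null
python3 -c "
from h import *; st();hub()
im,D=save('scene','pics/s7.png');im2,D=save('top','pics/t7.png')
cv2.imwrite('pics/c7.png',np.vstack([cv2.resize(im[130:250,220:420,::-1],(600,300)),cv2.resize(im2[200:310,280:480,::-1],(600,290))]))"
```

```text
t 13.9 yaw 0.346 phi 0.349 chest 0.279 r 109.5 z 148.1 Ftan 0.3 Frad 0.2 Fz -0.8 finger 0.3
hub z pct [181.4 182.  183.3 186.9] 64
t 14.03 yaw 0.331 phi 0.331 chest 0.261 r 109.6 z 148.1 Ftan 0.8 Frad -0.2 Fz -0.6 finger 0.4
hub z pct [181.3 181.9 183.3 186.9] 58
```

View pics/c7.png

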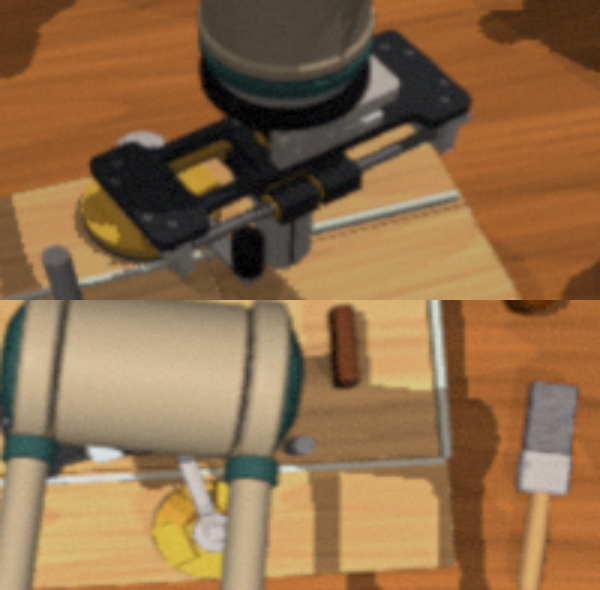

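The knob (scene crop 248,252) leads the finger; the top view shows the hub (full ≈351,288) unobstructed, so I use that for the lift.

```bash
cat >> h.py <<'E'
def lift(f=None):
    D=np.load(f)["d"] if f else manip.get_image("top")[1]
    z=[pt("top",u,v,D[v,u])[2] for u in range(348,355) for v in range(285,292) if D[v,u]>0]
    b=[pt("top",u,v,D[v,u])[:3] for u in range(338,350) for v in range(255,285)]
    b=np.array(b); b=b[b[:,2]<195]; k=b[(b[:,2]>140)&(np.hypot(b[:,0]-489.8,b[:,1]+45.1)>22)]
    a=np.median(np.arctan2(k[:,1]+45.1,k[:,0]-489.8)) if len(k) else None
    print("hub",np.percentile(z,[30,50,70]).round(1),"bar z",np.median(k[:,2]).round(1) if len(k) else None,"ang",a,len(k))
E
python3 -c "
from h import *
lift('pics/top0.npz');lift('pics/t4.npz');lift('pics/t7.npz')"
```

```text
hub [171.4 174.2 176. ] bar z 140.6 ang 0.6377221974333438 2
hub [170.9 174.5 175.4] bar z 140.7 ang 0.5258328528960918 2
hub [183.  184.7 185.7] bar z 170.8 ang 0.3277584685987517 119
```

```bash
python3 -m handwheel '[{"grip":1,"x":0.4,"y":1.7,"z":0,"rx":0,"ry":0,"rz":0.015}]' >/dev/null
python3 -c "from h import *; st();lift()"
python3 -m handwheel '[{"grip":1,"x":0.4,"y":1.7,"z":0,"rx":0,"ry":0,"rz":0.015}]' >/dev/null
python3 -c "from h import *; st();lift()"
```

```text
t 14.27 yaw 0.316 phi 0.317 chest 0.247 r 109.6 z 148.2 Ftan 0.2 Frad 0.3 Fz -0.7 finger 0.0
hub [181.8 185.2 186. ] bar z 170.6 ang 0.3157553714561229 123
t 14.4 yaw 0.301 phi 0.302 chest 0.232 r 109.7 z 148.1 Ftan 1.1 Frad -0.1 Fz -0.1 finger 0.2
hub [181.5 183.8 185.2] bar z 170.5 ang 0.31714129453228734 127
```

```bash
python3 -m handwheel '[{"grip":1,"x":0.4,"y":2,"z":0,"rx":0,"ry":0,"rz":0.018}]' >/dev/null
python3 -c "from h import *; st();lift()"
python3 -m handwheel '[{"grip":1,"x":0.4,"y":2,"z":0,"rx":0,"ry":0,"rz":0.018}]' >/dev/null
python3 -c "from h import *; st();lift()"
python3 -m handwheel '[{"grip":1,"x":0.4,"y":2,"z":0,"rx":0,"ry":0,"rz":0.018}]' >/dev/null
python3 -c "from h import *; st();lift()"
```

```text
t 14.53 yaw 0.283 phi 0.284 chest 0.214 r 109.6 z 148.1 Ftan 0.3 Frad -0.5 Fz 0.4 finger 0.0
hub [181.2 182.9 183.9] bar z 170.3 ang 0.29374380528097543 128
t 14.67 yaw 0.265 phi 0.265 chest 0.195 r 109.6 z 148.1 Ftan -0.6 Frad -0.2 Fz 0.4 finger 0.0
hub [175.7 176.8 177.6] bar z 163.2 ang 0.25363892006764044 126
t 14.8 yaw 0.247 phi 0.247 chest 0.177 r 109.6 z 148.1 Ftan -0.3 Frad 0.2 Fz 0.3 finger 0.0
hub [163.3 166.3 167.5] bar z 152.3 ang 0.24009675025222818 134
```

It dropped (~20 mm) into the notch, with no load. Back off and retreat upward.

```bash
python3 -m handwheel '[{"grip":1,"x":0,"y":-6,"z":0,"rx":0,"ry":0,"rz":0},{"grip":1,"x":0,"y":-15,"z":0,"rx":0,"ry":0,"rz":0},{"grip":1,"x":0,"y":-25,"z":0,"rx":0,"ry":0,"rz":0},{"grip":1,"x":0,"y":-25,"z":-30,"rx":0,"ry":0,"rz":0},{"grip":1,"x":0,"y":-25,"z":-70,"rx":0,"ry":0,"rz":0},{"grip":1,"x":0,"y":-25,"z":-100,"rx":0,"ry":0,"rz":0},{"grip":1,"x":0,"y":-25,"z":-120,"rx":0,"ry":0,"rz":0},{"grip":1,"x":0,"y":-25,"z":-120,"rx":0,"ry":0,"rz":0}]'
python3 -c "
from h import *; lift()
im,D=save('scene','pics/s8.png')
cv2.imwrite('pics/c8.png',cv2.resize(im[100:340,150:450,::-1],(600,480)))
ys,xs=np.nonzero(im[200:260,270:330].sum(2)<110);
hub('pics/s8.npz')"
```

```text
t: 15.52
tool_pos: [586.5, 29.9, 273.4]
tcp_rot: [0.001, 0.992, 0.124, 0.005]
contact_force: [-0.1, -0.5, 0.3]
gripper_width: 0.4
finger_force: 0.0
hub [688.1 691.  692.1] bar z 151.8 ang 0.2641434741933202 83
hub z pct [160.4 161.2 162.3 166.1] 255
```

View pics/c8.png

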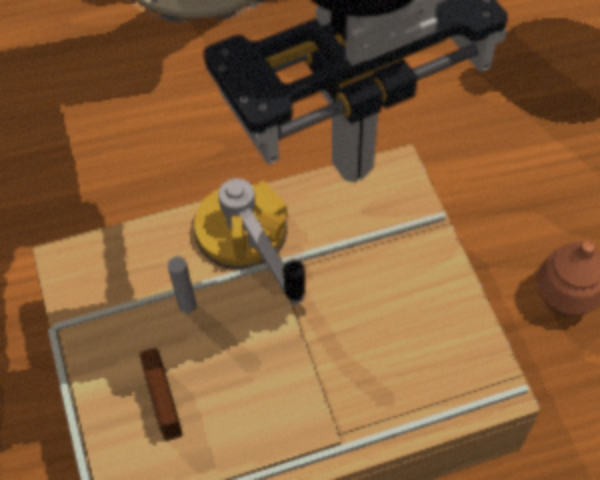

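The handle lies over the chest (knob at crop 293,280). The hub is 9 mm below its starting height, the full notch depth. The cover is shut and the gripper is clear, so I hand in.

```bash
python3 -c "
from plant import manip
print(manip.finish_job())"
```

```text
the job is handed in; nothing more can be done
None
```

The cover is shut against its stop, the handle rests in the low notch about 9 mm below its starting height, the gripper is clear of everything, and the job is handed in at about 16 s; no verdict was returned.

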